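# Dial the code and open the blade drawer

### The arm

A 7-joint arm with a two-finger parallel gripper is mounted at the origin on a cart in front of the work surface, level with it; the furniture and walls round the work are solid. World frame = base frame: x ahead of the robot, y to its left, z up, the work surface at z = 0. Lengths are in m, angles in degrees, forces in N, time in s.
With the tool pointing down it reaches from about 0.425 to 0.95 m from the base axis. Payload 4.7 kg.
Tool frame: the origin (TCP) lies between the finger pads; the fingertips stand 25 mm ahead of it and the grasp point (between the pads) lies 6 mm ahead of it (env.finger_overhang is the distance from the TCP to the fingertips, in m); z points along the fingers, y is the line along which they close (so a half turn about z gives the same grasp; the last joint's range is limited). The gripper opens to 87 mm and grips with 3 to 60 N. Pads are 19 mm wide; open, the fingers measure 117 mm over their backs; the gripper's body (75 mm by 190 mm) begins 51 mm behind the grasp point.
Start: joints at [-74.364, 26.849, -2.785, 87.806, 1.381, 65.374, -4.715], TCP at [0.201, 0.645, 0.219] pointing down, gripper open.
Joint ranges: [-148.3, 148.3], [-19.14, 114.17], [-79.39, 73.82], [5.75, 140.21], [-59.74, 239.74], [12.07, 113.84], [-152.46, 152.46]. Speed limits (degrees/s): [147.25, 147.25, 180, 180, 180, 180, 180].

### API

Orientations are given as [roll, pitch, yaw] about the fixed x, y, z axes, in that order (R = Rz(yaw) Ry(pitch) Rx(roll)).
In Python, from bench import env, cams gives the robot as it stands. The module is installed in compiled form; this text tells all that it offers.
- The arm moves only by the tool play_rows, never from a script. Its argument "steps" is a list of rows, each an object with "delta_rot": the turn, a rotation vector about the tool's x, y, z in units of 6 degrees (1.0 is 6 degrees), a list of three; "slide": the shift along the tool's x, y, z in units of 25 mm (1.0 is 25 mm), a list of three; "jaw": the opening, from -1 (shut) to 1 (fully open). A call has 1 to 12 rows; each row shifts and turns the commanded pose from where the row before left it, along the tool's axes as they then stand; what a row does not reach is not made up. A row lasts 1/12 s, in which the tool goes at most 41.7 mm and 7.16 degrees, less where a joint would pass 70% of its speed; a pose out of reach is approached as far as the arm can. A call is refused whole if a number of a shift passes 1 or a number of a turn 1, either way. A call with a gripper value outside its range is refused whole. The fingers move at their own pace and stop on an object; "grip_force" is the grip in N (left out, the last holds). Time passes only in rows, so rows that do not move let the fingers close. It gives the time, the measured TCP pose, the force, the opening and the grip force at its end, in the units of the state.
- env.state(): the state, without advancing time (a new reading comes with each control period).
- cams.grab_frame(name): name is "scene" or "top"; returns a dict with "pixels" (420x560x3 uint8, red, green, blue), "fx", "fy", "cx", "cy" (pixels), "dist_coeffs" ([k1, k2, p1, p2, k3] as OpenCV has them; the pictures are not rectified), "xyz" and "orientation" of the camera in the world. Camera axes: x right, y up, looking along -z (the intrinsics and any distortion apply to the point x, -y, -z); pixel columns grow to the right and rows downward; lengths in m; the calibration is good to about 2 mm. A picture is of the moment at which its call begins. There is no depth.
- env.sign_off(): hands the job in; it is judged then, once.
The state is a dict: "time": time; "joint_positions": joint angles; "joint_vel": joint speeds; "joint_efforts": joint torques, N m; "tool_pos": TCP position; "ee_rot": TCP orientation; "wrist_force": force on the tool from outside, world axes, zero at the start; "moment": the same for the moment, N m; "opening": finger opening in m; "gripper_force": force on a finger pad.
Only numpy, scipy, OpenCV 4.12 (cv2) and the standard library are available. Lean on these libraries where they do the work, as an engineer would, in place of code of your own. Each camera call takes 0.05 s, during which the arm holds its last target. There are 200 camera calls.

### The job

The blade safe is locked with the code 7-1-4. Turn its three dials, left to right, so that their noses point at ticks 7, 1 and 4 (count clockwise from the red tick, which is 0), then slide the drawer fully open by its thumb lug. Leave the dials on the code and the other things on the table where they are.

Things in the scene. Friction and masses are not known exactly. Their poses are not given: they have to be found in the camera images.
- blade_safe: Blade safe: a blue steel case with a dark face plate on top, fixed to the table; 104 mm deep (x) x 242 mm long (y) x 112 mm high. Origin: centre of its underside; x points to its back, away from the robot, y to its left end, z up. On its top, in a row at x = 0, stand three black dials: left at y = +87 mm, middle at +11 mm, right at -65 mm. A drawer slides out of its right (-y) end.
- drawer (a joint): Grey drawer in the right end of the safe: 0 closed, grows as it slides out along the safe's -y, to its stop at 0.055 m; 2 N of friction, no spring. Hidden cams on the dials hold it shut (it gives only a few mm) until all three dials point at the code within about 13 degrees.
- thumb_lug (a point): Middle of the inner face of the drawer's thumb lug: an upright grey lug, 54 mm wide (x) and 9 mm thick (y), that stands 20 mm above the safe's top at its right end, part of the drawer. The inner face (y = -121 mm of the safe when closed, 56 mm from the right dial's axis) looks at the dials; this point is 10 mm above the top. Push it to the right, away from the dials, to slide the drawer out.
- dial1 (a joint): The left dial, rad: 0 with its nose at the red tick, growing clockwise seen from above, 0.628 per tick (tick 7: 4.398). Turns endlessly both ways about its vertical axis at x = 0, y = +87 mm of the safe and stays where left (friction 0.07 N m, no clicks).
- dial1_nose (a point): Tip of the left dial's nose, 25 mm from its axis, 13 mm above the safe's top. All dials: a round skirt of 22 mm radius, 5.5 mm high, carries an upright wing, 12 mm thick, 34 mm long, centred on the axis, with a narrower nose (8.5 mm) at one end, marked by a white line. The wing stands from 6 to 24 mm above the safe's top; push its side round with a fingertip, or pinch and twist it.
- mark1 (a point): Where the tip of the left dial's nose is when it points exactly at tick 7; fixed to the safe, 25 mm from the dial's axis. Round each dial an aluminium ring of 33 mm radius bears ten ticks 36 degrees apart: the broad red one (at the safe's back, +x) is 0, the black ones 1 to 9 clockwise seen from above.
- dial2 (a joint): The middle dial, rad: 0 with its nose at the red tick, growing clockwise seen from above, 0.628 per tick (tick 1: 0.628). Turns endlessly both ways about its vertical axis at x = 0, y = +11 mm of the safe and stays where left (friction 0.07 N m, no clicks).
- dial2_nose (a point): Tip of the middle dial's nose, 25 mm from its axis, 13 mm above the safe's top. Dial as the left one.
- mark2 (a point): Where the tip of the middle dial's nose is when it points exactly at tick 1; fixed to the safe, 25 mm from the dial's axis. 
- dial3 (a joint): The right dial, rad: 0 with its nose at the red tick, growing clockwise seen from above, 0.628 per tick (tick 4: 2.513). Turns endlessly both ways about its vertical axis at x = 0, y = -65 mm of the safe and stays where left (friction 0.07 N m, no clicks).
- dial3_nose (a point): Tip of the right dial's nose, 25 mm from its axis, 13 mm above the safe's top. Dial as the left one.
- mark3 (a point): Where the tip of the right dial's nose is when it points exactly at tick 4; fixed to the safe, 25 mm from the dial's axis. 
- pliers: Bystander: red-handled pliers, 46x179x16 mm, lying behind the safe. Origin: centre of its underside.
- eraser: Bystander: pink eraser, 22x50x12 mm, near the front edge left of the safe. Origin: centre of its underside.
- polish_bar: Bystander: dark brown bar of polish, 35x70x28 mm, right of the safe near the front edge. Origin: centre of its underside.
- wood_block: Bystander: wooden block, 45x90x40 mm, on the left. Origin: centre of its underside.
- hammer: Bystander: hammer with a wooden handle, 231 mm long, on the left. Origin: centre of its underside.
- teal_jar: Bystander: small teal jar with a white lid, 47 mm across, 58 mm high, far left. Origin: centre of its underside.

How it is judged (in metres and radians):
On the way:
1. all three dials point at the code, with the drawer still closed (horizontal distance between dial1_nose and mark1 below 0.0078 m and horizontal distance between dial2_nose and mark2 below 0.0078 m and horizontal distance between dial3_nose and mark3 below 0.0078 m and value of joint drawer below 0.008 m), for 0.2 s.
At the end, for the whole second after the job is handed in: The dials still point at ticks 7, 1 and 4 (each nearer to its tick than to any other) and the drawer is out to its stop, 55 mm (at least 47 mm) (horizontal distance between dial1_nose and mark1 below 0.0078 m and horizontal distance between dial2_nose and mark2 below 0.0078 m and horizontal distance between dial3_nose and mark3 below 0.0078 m and value of joint drawer above 0.047 m); the robot touches nothing.
It fails at once if a bystander is shifted by more than 30 mm (distance of any of pliers, eraser, polish_bar, wood_block, hammer, teal_jar from where it was at the start of the episode above 0.03 m).
It also fails if it takes over 67 s, if anything falls off the work surface, if the arm or the gripper's body presses on something with over 40 N, if the wrist force passes 120 N, or if a joint passes its speed limit or range.

## Working session

There is one attempt and no reset: what is moved stays moved. The work goes in short steps, Python scripts to look and compute and a tool call to move; the robot and the scene stay as the last step left them, time stands still between calls to the robot, and variables do not carry over. Pictures are saved under pics/ and viewed, at most 10 in all, crops included, and the job is handed in when it is done.

Besides the shell and the picture viewer there is one more tool, called after ">>>" as name(argument=value, ...), one argument or row to a line, values as JSON. play_rows: Moves the arm, as the interface text tells. Its arguments: {"type":"object","properties":{"steps":{"type":"array"},"grip_force":{"type":"number"}},"required":["steps"]}

```bash
mkdir -p pics; cat > h.py <<'E'
import numpy as np, cv2
from bench import env, cams
from scipy.spatial.transform import Rotation as R
def K(f): return np.array([[f['fx'],0,f['cx']],[0,f['fy'],f['cy']],[0,0,1.]])
def Rc(f):
    o=np.array(f['orientation'],float)
    if o.shape==(3,3): return o
    return R.from_euler('xyz',o,degrees=True).as_matrix() if o.size==3 else R.from_quat(o).as_matrix()
def ray(f,uv):
    p=cv2.undistortPoints(np.array(uv,float).reshape(-1,1,2),K(f),np.array(f['dist_coeffs'],float)).reshape(-1,2)
    return np.c_[p[:,0],-p[:,1],-np.ones(len(p))]@Rc(f).T
def onz(f,uv,z):
    d=ray(f,uv);c=np.array(f['xyz']);return c+d*((z-c[2])/d[:,2])[:,None]
def proj(f,P):
    q=(np.atleast_2d(P)-np.array(f['xyz']))@Rc(f)
    return cv2.projectPoints(q*[1,-1,-1],np.zeros(3),np.zeros(3),K(f),np.array(f['dist_coeffs'],float))[0].reshape(-1,2)
def save(n,img): cv2.imwrite('pics/'+n,cv2.cvtColor(img,cv2.COLOR_RGB2BGR))
E
python3 - <<'E'
from h import *
for n in('top','scene'):
    f=cams.grab_frame(n);save(n+'0.png',f['pixels']);print(n,{k:v for k,v in f.items() if k!='pixels'})
print(env.state(), env.finger_overhang)
E
```

```text
top {'fx': 431.7415511141165, 'fy': 431.7415511141165, 'cx': 286.8641870647206, 'cy': 207.83840936458168, 'dist_coeffs': array([-0.06417996,  0.        ,  0.        ,  0.        ,  0.        ]), 'xyz': array([0.30961003, 0.00663073, 1.34685702]), 'orientation': array([ 8.82750370e+00,  6.46551158e-02, -8.98047984e+01])}
scene {'fx': 531.0600435905756, 'fy': 531.0600435905756, 'cx': 273.5229664233552, 'cy': 212.8434494704902, 'dist_coeffs': array([-0.0857798,  0.       ,  0.       ,  0.       ,  0.       ]), 'xyz': array([-0.38325036, -1.31990204,  1.01085917]), 'orientation': array([ 60.033148  ,  -0.94698879, -32.41043484])}
{'time': 0.1, 'joint_positions': array([-74.36430574,  26.89409618,  -2.7828008 ,  87.86638377,
         1.37801997,  65.37643278,  -4.71626713]), 'joint_vel': array([ 0.0379661 , -0.02483348, -0.01404346, -0.14552374, -0.01262931,
        0.05638438,  0.00633266]), 'joint_efforts': array([-5.29980275e-05, -5.09168601e+01, -8.12501251e-02, -2.36831081e+01,
       -6.16223551e-02,  3.44558246e-02,  4.24811299e-05]), 'tool_pos': array([0.20045917, 0.64397191, 0.21849135]), 'ee_rot': array([-1.79896512e+02,  1.77962839e-03,  1.62706779e+02]), 'wrist_force': array([ 0.51917858, -0.64588604,  0.83932642]), 'moment': array([-0.0132084 , -0.05113558, -0.05048799]), 'gripper_force': 0.0, 'opening': 0.08701685299866219} 0.025
```

View pics/top0.png

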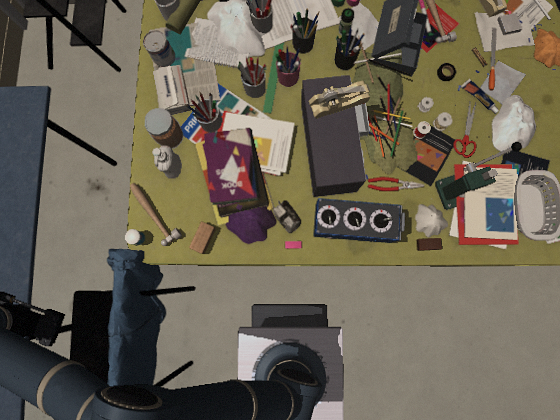

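View pics/scene0.png

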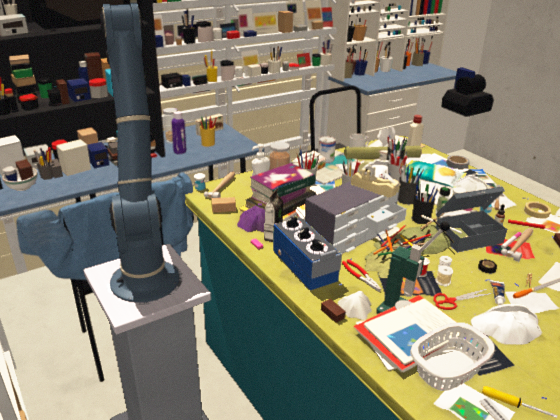

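The top picture shows the safe at about (360,220), with dials near (328,217), (354,218) and (381,220). The pliers are behind it at (395,184) and the polish bar is at (429,243). A tall grey drawer cabinet stands behind at (335,140).

```bash
python3 - <<'E'
from h import *
f=cams.grab_frame('top');a=f['pixels'][190:255,305:415]
g=cams.grab_frame('scene');b=g['pixels'][205:295,262:352]
A=cv2.resize(a,None,fx=7,fy=7,interpolation=cv2.INTER_CUBIC);B=cv2.resize(b,None,fx=6,fy=6,interpolation=cv2.INTER_CUBIC)
save('topc.png',A);save('scc.png',B)
E
```

```text
(no output)
```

View pics/topc.png

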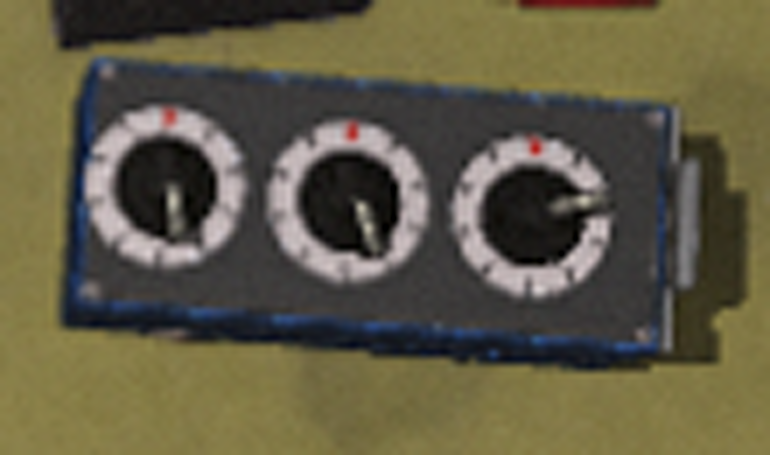

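View pics/scc.png

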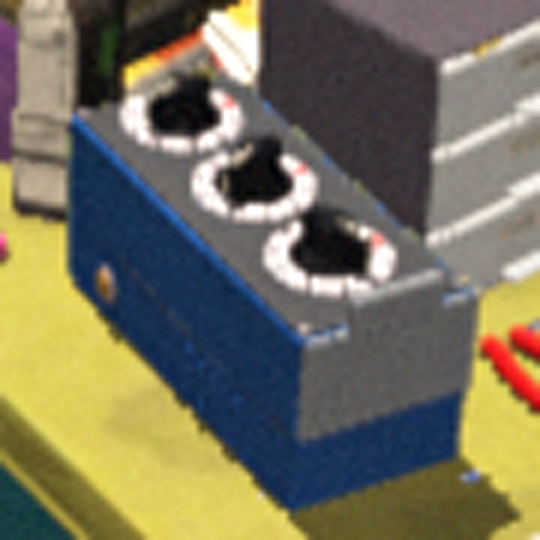

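```bash
cat > meas.py <<'E'
from h import *
def safe(f):
    a=f['pixels'].astype(int);m=((a.min(2)>120)&(a.max(2)-a.min(2)<45)).astype(np.uint8)
    m[:195]=0;m[245:]=0;m[:,:305]=0;m[:,:]=m;m[:,396:]=0
    m=cv2.morphologyEx(m,cv2.MORPH_CLOSE,np.ones((3,3)))
    C=[]
    for c in cv2.findContours(m,cv2.RETR_EXTERNAL,cv2.CHAIN_APPROX_NONE)[0]:
        if cv2.contourArea(c)>150:
            e=cv2.fitEllipse(cv2.convexHull(c));C.append(e[0]);print(e)
    C=np.array(sorted(C));P=onz(f,C,0.1125)[:,:2];return P
def frame(P):
    d=P[0]-P[2];y=d/np.linalg.norm(d);x=np.array([y[1],-y[0]]);o=P.mean(0)-y*0.011
    return o,x,y
if __name__=='__main__':
    f=cams.grab_frame('top');P=safe(f);o,x,y=frame(P)
    print('centres',P,np.linalg.norm(np.diff(P,axis=0),axis=1),'o',o,'yaw',np.degrees(np.arctan2(x[1],x[0])))
    L=np.array([[173,190,177,235],[360,205,378,250],[555,210,605,200]]).reshape(-1,2)
    uv=np.array([305,190])+(L+.5)/7-.5
    Q=onz(f,uv,0.136)[:,:2].reshape(3,2,2)
    for i in range(3):
        for v in (Q[i,1]-Q[i,0],Q[i,1]-(o+y*[.087,.011,-.065][i])):
            print(i+1,np.degrees(np.arctan2(-(v@y),v@x))%360, np.linalg.norm(v))
E
python3 meas.py
```

```text
((354.16168212890625, 218.3146514892578), (21.736757278442383, 22.353893280029297), 130.16256713867188)
((327.9728698730469, 216.19100952148438), (22.07223892211914, 22.677753448486328), 139.91293334960938)Traceback (most recent call last):
  File "meas.py", line 15, in <module>
    f=cams.grab_frame('top');P=safe(f);o,x,y=frame(P)
                                             ~~~~~^^^
  File "meas.py", line 12, in frame
    d=P[0]-P[2];y=d/np.linalg.norm(d);x=np.array([y[1],-y[0]]);o=P.mean(0)-y*0.011
           ~^^^
IndexError: index 2 is out of bounds for axis 0 with size 2
```

```bash
sed -i 's/if cv2.contourArea(c)>150:/if cv2.contourArea(cv2.convexHull(c))>250:/' meas.py; python3 meas.py
```

```text
((380.49176025390625, 220.33140563964844), (21.442216873168945, 22.525959014892578), 149.2847900390625)
((354.2508239746094, 218.24978637695312), (21.747314453125, 22.342052459716797), 123.95431518554688)
((327.96990966796875, 216.22056579589844), (22.104354858398438, 22.697490692138672), 145.3753662109375)
centres [[ 0.47720204 -0.11003838]
 [ 0.47151466 -0.18594446]
 [ 0.46565494 -0.26189202]] [0.07611884 0.07617328] o [ 0.47062317 -0.19692662] yaw -4.348461590708882
1 171.2542339007543 0.018367140736813597
1 168.78141957062783 0.023086118055462776
2 154.94962205875063 0.019553434621408905
2 156.13595290036176 0.024440138642236795
3 74.26012323694442 0.020938725417536868
3 78.15592814812457 0.02544474433059075
```

The crops give dial angles of about 170°, 155.5° and 77°, so they need to turn +82°, −119.5° and +67° clockwise. Next I'll check how tall the cabinet behind the safe is, for gripper-body clearance.

```bash
python3 - <<'E'
from h import *
f=cams.grab_frame('top');g=cams.grab_frame('scene')
for uv in ([306,195],[335,215]):
  for z in(.1,.15,.2,.25,.3):
    p=onz(g,[uv],z)[0];print(uv,z,p.round(3),proj(f,p).round(0))
a=f['pixels'][65:215,290:410]
save('cab.png',cv2.resize(cv2.convertScaleAbs(a,alpha=1.8),None,fx=4,fy=4,interpolation=cv2.INTER_CUBIC))
E
```

```text
[306, 195] 0.1 [0.648 0.055 0.1  ] [[271. 160.]]
[306, 195] 0.15 [ 0.592 -0.02   0.15 ] [[297. 174.]]
[306, 195] 0.2 [ 0.535 -0.096  0.2  ] [[325. 191.]]
[306, 195] 0.25 [ 0.478 -0.171  0.25 ] [[357. 209.]]
[306, 195] 0.3 [ 0.422 -0.247  0.3  ] [[391. 229.]]
[335, 215] 0.1 [ 0.65  -0.114  0.1  ] [[328. 159.]]
[335, 215] 0.15 [ 0.593 -0.181  0.15 ] [[353. 174.]]
[335, 215] 0.2 [ 0.536 -0.247  0.2  ] [[381. 191.]]
[335, 215] 0.25 [ 0.479 -0.313  0.25 ] [[411. 208.]]
[335, 215] 0.3 [ 0.423 -0.379  0.3  ] [[445. 228.]]
```

View pics/cab.png

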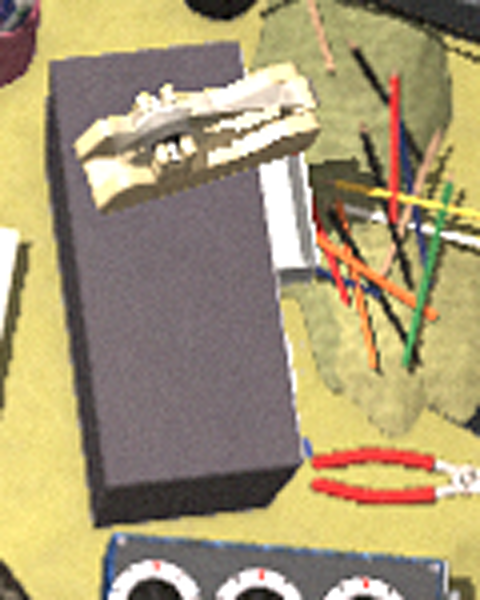

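```bash
python3 - <<'E'
from h import *
f=cams.grab_frame('top');g=cams.grab_frame('scene')
for uf,ug in(([365,180.],[335,215]),([315,186],[306,195])):
    a,b=ray(f,[uf])[0],ray(g,[ug])[0];A=np.c_[a,-b];c=np.array(g['xyz'])-f['xyz']
    s=np.linalg.lstsq(A,c,rcond=None)[0];print(f['xyz']+a*s[0],g['xyz']+b*s[1])
for ub,ut in(([314,195.7],[315,186]),([357,191],[365,180])):
    pb=onz(f,[ub],0)[0]
    print(pb,[ (z,onz(f,[ut],z)[0].round(3)) for z in(.15,.17,.19,.21)])
E
```

```text
[ 0.57146037 -0.2091115   0.17128592] [ 0.56944224 -0.20789137  0.17061248]
[ 0.55148773 -0.06865452  0.18253391] [ 0.55416624 -0.07022784  0.18319207]
[ 0.55800758 -0.07706692  0.        ] [(0.15, array([ 0.558, -0.071,  0.15 ])), (0.17, array([ 0.554, -0.069,  0.17 ])), (0.19, array([ 0.55 , -0.068,  0.19 ])), (0.21, array([ 0.546, -0.067,  0.21 ]))]
[ 0.57370273 -0.21408022  0.        ] [(0.15, array([ 0.576, -0.213,  0.15 ])), (0.17, array([ 0.572, -0.209,  0.17 ])), (0.19, array([ 0.567, -0.206,  0.19 ])), (0.21, array([ 0.563, -0.202,  0.21 ]))]
```

>>> play_rows(
  steps=[
    {"delta_rot": [0,0,-1],"slide": [0,0,-0.3],"jaw": -0.05},
    {"delta_rot": [0,0,-1],"slide": [0,0,-0.3],"jaw": -0.05},
    {"delta_rot": [0,0,-1],"slide": [0,0,-0.3],"jaw": -0.05},
    {"delta_rot": [0,0,-1],"slide": [0,0,-0.3],"jaw": -0.05},
    {"delta_rot": [0,0,0],"slide": [-0.57,-0.98,0],"jaw": -0.05},
    {"delta_rot": [0,0,0],"slide": [-0.57,-0.98,0],"jaw": -0.05},
    {"delta_rot": [0,0,0],"slide": [-0.57,-0.98,0],"jaw": -0.05},
    {"delta_rot": [0,0,0],"slide": [-0.57,-0.98,0],"jaw": -0.05},
    {"delta_rot": [0,0,0],"slide": [-0.57,-0.98,0],"jaw": -0.05},
    {"delta_rot": [0,0,0],"slide": [-0.57,-0.98,0],"jaw": -0.05},
    {"delta_rot": [0,0,0],"slide": [-0.57,-0.98,0],"jaw": -0.05},
    {"delta_rot": [0,0,0],"slide": [-0.57,-0.98,0],"jaw": -0.05},
  ],
)

```text
time: 1.5
tool_pos: [0.3374, 0.462, 0.2497]
ee_rot: [180.0, 0.0, -173.3]
wrist_force: [0.5, -0.2, 1.2]
opening: 0.0416
gripper_force: 0.0
```

>>> play_rows(
  steps=[
    {"delta_rot": [0,0,0],"slide": [-0.4,-0.98,0],"jaw": -0.05},
    {"delta_rot": [0,0,0],"slide": [-0.4,-0.98,0],"jaw": -0.05},
    {"delta_rot": [0,0,0],"slide": [-0.4,-0.98,0],"jaw": -0.05},
    {"delta_rot": [0,0,0],"slide": [-0.4,-0.98,0],"jaw": -0.05},
    {"delta_rot": [0,0,0],"slide": [-0.4,-0.98,0],"jaw": -0.05},
    {"delta_rot": [0,0,0],"slide": [-0.4,-0.98,0],"jaw": -0.05},
    {"delta_rot": [0,0,0],"slide": [-0.4,-0.98,0],"jaw": -0.05},
    {"delta_rot": [0,0,0],"slide": [-0.4,-0.98,0],"jaw": -0.05},
    {"delta_rot": [0,0,0],"slide": [-0.4,-0.98,0],"jaw": -0.05},
    {"delta_rot": [0,0,0],"slide": [-0.4,-0.98,0],"jaw": -0.05},
    {"delta_rot": [0,0,0],"slide": [-0.4,-0.98,0],"jaw": -0.05},
    {"delta_rot": [0,0,0],"slide": [-0.4,-0.98,0],"jaw": -0.05},
  ],
)

```text
time: 2.5
tool_pos: [0.4907, 0.184, 0.2497]
ee_rot: [180.0, 0.0, -173.3]
wrist_force: [0.6, -0.3, 0.1]
opening: 0.0412
gripper_force: 0.0
```

>>> play_rows(
  steps=[
    {"delta_rot": [0,0,0],"slide": [0.17,-0.96,0],"jaw": -0.05},
    {"delta_rot": [0,0,0],"slide": [0.17,-0.96,0],"jaw": -0.05},
    {"delta_rot": [0,0,0],"slide": [0.17,-0.96,0],"jaw": -0.05},
    {"delta_rot": [0,0,0],"slide": [0.17,-0.96,0],"jaw": -0.05},
    {"delta_rot": [0,0,0],"slide": [0.17,-0.96,0],"jaw": -0.05},
    {"delta_rot": [0,0,0],"slide": [0.17,-0.96,0],"jaw": -0.05},
    {"delta_rot": [0,0,0],"slide": [0.17,-0.96,0],"jaw": -0.05},
    {"delta_rot": [0,0,0],"slide": [0.17,-0.96,0],"jaw": -0.05},
    {"delta_rot": [0,0,0],"slide": [0.17,-0.96,0],"jaw": -0.05},
    {"delta_rot": [0,0,0],"slide": [0.17,-0.96,0],"jaw": -0.05},
    {"delta_rot": [0,0,0],"slide": [0.17,-0.96,0],"jaw": -0.05},
    {"delta_rot": [0,0,0],"slide": [0,0,0],"jaw": -0.05},
  ],
)

```text
time: 3.5
tool_pos: [0.4739, -0.0879, 0.2499]
ee_rot: [-179.9, 0.0, -173.7]
wrist_force: [-0.1, -0.2, -1.1]
opening: 0.0411
gripper_force: 0.0
```

>>> play_rows(
  steps=[
    {"delta_rot": [0,0,0],"slide": [0,-0.9,0],"jaw": -0.05},
    {"delta_rot": [0,0,0],"slide": [0,0,0.8],"jaw": -0.05},
    {"delta_rot": [0,0,0],"slide": [0,0,0.8],"jaw": -0.05},
    {"delta_rot": [0,0,0],"slide": [0,0,0.8],"jaw": -0.05},
    {"delta_rot": [0,0,0],"slide": [0,0,0.8],"jaw": -0.05},
    {"delta_rot": [0,0,0],"slide": [0,0,0],"jaw": -0.05},
  ],
)

```text
time: 4.0
tool_pos: [0.4747, -0.1037, 0.1663]
ee_rot: [179.9, -0.4, -173.3]
wrist_force: [-0.7, 0.1, -0.2]
opening: 0.0415
gripper_force: 0.0
```

>>> play_rows(
  steps=[
    {"delta_rot": [0,0,0],"slide": [0,0,0],"jaw": -0.05},
    {"delta_rot": [0,0,0],"slide": [0,0,0],"jaw": -0.05},
  ],
)

```text
time: 4.17
tool_pos: [0.4781, -0.1047, 0.1704]
ee_rot: [-180.0, 0.1, -173.3]
wrist_force: [0.2, 1.0, 0.5]
opening: 0.0414
gripper_force: 0.0
```

```bash
python3 -c "
from h import *
s=env.state();print(s['tool_pos'],s['ee_rot'],s['joint_positions'])"
```

```text
[ 0.47811295 -0.10467299  0.17044904] [-1.79988531e+02  9.40480879e-02 -1.73273807e+02] [ -8.29231361  12.69652229  18.31048659 116.61519667  -5.09370229
  51.3287396  109.50693155]
```

>>> play_rows(
  steps=[
    {"delta_rot": [0,0,0],"slide": [0.06,-0.22,0],"jaw": -0.05},
    {"delta_rot": [0,0,0],"slide": [0,0,0.32],"jaw": -0.05},
    {"delta_rot": [0,0,0],"slide": [0,0,0.32],"jaw": -0.05},
    {"delta_rot": [0,0,0],"slide": [0,0,0.3],"jaw": -0.05},
    {"delta_rot": [0,0,0],"slide": [0,0,0],"jaw": -0.05},
    {"delta_rot": [0,0,0],"slide": [0,0,0],"jaw": -0.05},
  ],
)

```text
time: 4.67
tool_pos: [0.4759, -0.1103, 0.1452]
ee_rot: [180.0, -0.1, -173.3]
wrist_force: [0.3, 1.2, -0.6]
opening: 0.0415
gripper_force: 0.0
```

>>> play_rows(
  steps=[
    {"delta_rot": [0,0,0],"slide": [0,0,0],"jaw": -1},
    {"delta_rot": [0,0,0],"slide": [0,0,0],"jaw": -1},
    {"delta_rot": [0,0,0],"slide": [0,0,0],"jaw": -1},
    {"delta_rot": [0,0,0],"slide": [0,0,0],"jaw": -1},
    {"delta_rot": [0,0,0],"slide": [0,0,0],"jaw": -1},
  ],
  grip_force=20,
)

```text
time: 5.08
tool_pos: [0.4766, -0.1104, 0.1461]
ee_rot: [-180.0, 0.0, -173.3]
wrist_force: [0.0, -0.6, -0.3]
opening: 0.0157
gripper_force: 0.0
```

>>> play_rows(
  steps=[
    {"delta_rot": [0,0,0],"slide": [0,0,0],"jaw": -1},
    {"delta_rot": [0,0,0],"slide": [0,0,0],"jaw": -1},
    {"delta_rot": [0,0,0],"slide": [0,0,0],"jaw": -1},
  ],
)

```text
time: 5.33
tool_pos: [0.4764, -0.1104, 0.1459]
ee_rot: [180.0, 0.0, -173.3]
wrist_force: [-0.8, 0.2, -0.6]
opening: 0.0019
gripper_force: 0.0
```

The fingers closed on nothing, so I'm taking a look.

```bash
python3 - <<'E'
from h import *
f=cams.grab_frame('top');g=cams.grab_frame('scene')
s=env.state();print(s['tool_pos'],s['opening'])
tip=s['tool_pos']-[0,0,.025];print(proj(f,tip),proj(g,tip))
A=cv2.resize(f['pixels'][180:255,300:415],(690,450),interpolation=cv2.INTER_CUBIC);B=cv2.resize(g['pixels'][180:280,240:340],(600,600),interpolation=cv2.INTER_CUBIC)
save('c2.png',B);save('c2t.png',A)
E
```

```text
[ 0.47643419 -0.11040035  0.1459096 ] 0.0007766365762942049
[[328.37162971 216.09248217]] [[292.80542463 222.60612776]]
```

View pics/c2.png

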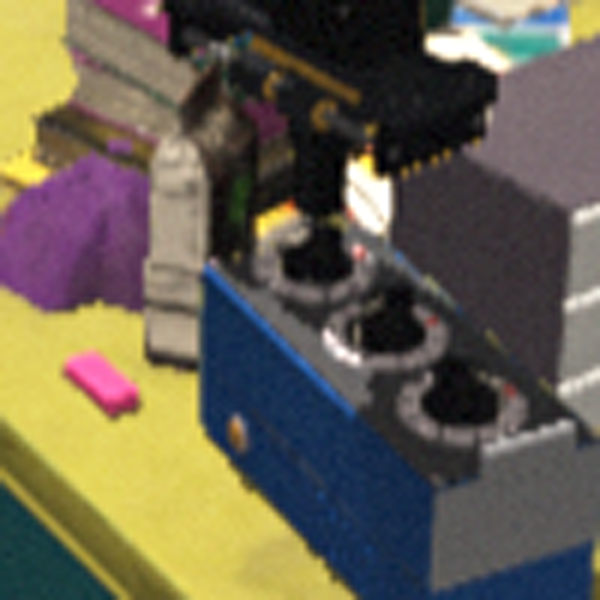

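The fingers stand over dial 1 but are shut. I'll check the heights numerically.

```bash
python3 - <<'E'
from h import *
g=cams.grab_frame('scene')
P=np.array([[.4772,-.1102],[.4715,-.186],[.4657,-.2617]])
for z in(.1,.1125,.125): print(z,proj(g,np.c_[P,[z]*3]).round(1).tolist())
a=g['pixels'].astype(int);m=((a.min(2)>110)&(a.max(2)-a.min(2)<50)).astype(np.uint8)
m[:205]=0;m[265:]=0;m[:,:275]=0;m[:,335:]=0
for c in cv2.findContours(m,cv2.RETR_EXTERNAL,cv2.CHAIN_APPROX_NONE)[0]:
    h=cv2.convexHull(c)
    if cv2.contourArea(h)>60: print(cv2.fitEllipse(h) if len(h)>4 else h)
f=cams.grab_frame('top')
print(env.state()['joint_positions'])
E
```

```text
0.1 [[292.7, 228.0], [304.7, 239.2], [317.4, 251.3]]
0.1125 [[292.9, 224.7], [304.9, 235.9], [317.7, 247.9]]
0.125 [[293.0, 221.4], [305.1, 232.5], [317.9, 244.4]]
((327.3604736328125, 250.43150329589844), (7.754382610321045, 16.504179000854492), 68.69510650634766)
[ -7.30266039  14.65523905  18.20746453 118.04112193  -6.09631595
  48.17354483 111.13545912]
```

View pics/c2t.png

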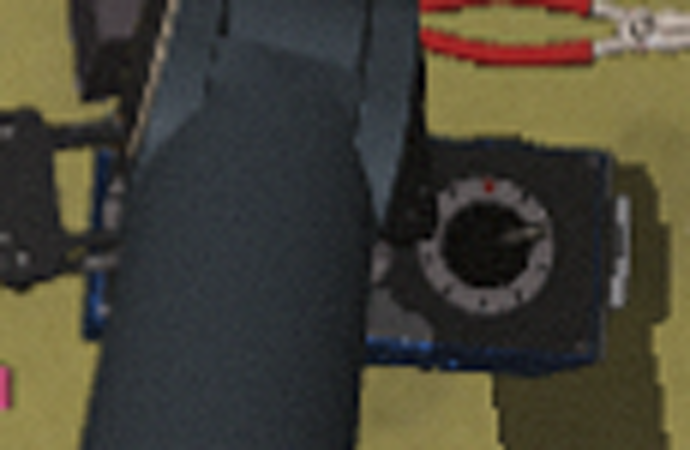

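>>> play_rows(
  steps=[
    {"delta_rot": [0,0,0],"slide": [0,0,0.06],"jaw": -1},
    {"delta_rot": [0,0,0],"slide": [0,0,0],"jaw": -1},
    {"delta_rot": [0,0,0],"slide": [0,0,0],"jaw": -1},
  ],
)

```text
time: 5.78
tool_pos: [0.4763, -0.1104, 0.1443]
ee_rot: [180.0, -0.0, -173.3]
wrist_force: [0.0, -0.4, -0.8]
opening: 0.0006
gripper_force: 0.0
```

>>> play_rows(
  steps=[
    {"delta_rot": [0,0,0],"slide": [0,0,0.06],"jaw": -1},
    {"delta_rot": [0,0,0],"slide": [0,0,0],"jaw": -1},
    {"delta_rot": [0,0,0],"slide": [0,0,0],"jaw": -1},
  ],
)

```text
time: 6.03
tool_pos: [0.4763, -0.1104, 0.1428]
ee_rot: [180.0, -0.0, -173.3]
wrist_force: [-0.1, 0.5, 0.2]
opening: 0.0006
gripper_force: 0.0
```

>>> play_rows(
  steps=[
    {"delta_rot": [0,0,0],"slide": [0,0,0.06],"jaw": -1},
    {"delta_rot": [0,0,0],"slide": [0,0,0],"jaw": -1},
    {"delta_rot": [0,0,0],"slide": [0,0,0],"jaw": -1},
  ],
)

```text
time: 6.28
tool_pos: [0.4764, -0.1104, 0.1413]
ee_rot: [180.0, -0.0, -173.3]
wrist_force: [-0.3, -0.1, -0.1]
opening: 0.0004
gripper_force: 0.0
```

>>> play_rows(
  steps=[
    {"delta_rot": [0,0,0],"slide": [0,0,0.06],"jaw": -1},
    {"delta_rot": [0,0,0],"slide": [0,0,0],"jaw": -1},
    {"delta_rot": [0,0,0],"slide": [0,0,0],"jaw": -1},
  ],
)

```text
time: 6.53
tool_pos: [0.4763, -0.1104, 0.1398]
ee_rot: [180.0, -0.0, -173.3]
wrist_force: [-1.0, 0.1, -0.3]
opening: 0.0004
gripper_force: 0.0
```

No contact yet, though the tips should already be below the wing top. I'll measure the finger silhouette by differencing with the first image, rather than using another view.

```bash
python3 - <<'E'
from h import *
g=cams.grab_frame('scene');a=g['pixels'].astype(int).sum(2);b=cv2.imread('pics/scene0.png').astype(int).sum(2)
print('cols 280..308; before | now (brightness/30)')
for v in range(208,234): print(v,' '.join('%2d'%(x//30) for x in b[v,280:308]),'|',' '.join('%2d'%(x//30) for x in a[v,280:308]))
s=env.state();print(proj(g,s['tool_pos']-[0,0,.025]))
E
```

```text
cols 280..308; before | now (brightness/30)
208  2  2  2  5  6  4  3  3  2  2  2  2  3  4  3  3 11 24 25 24 23 21 19 19 19  8  4  5 |  3  2  2  5  7  5  4  3  4  1  2  1  1  1  1  1  0  5 22 24 23 21  7  0  1  4  1  0
209  2  2  2  4  4  3  2  2  2  2  2  2  2  3  3 10 24 21 24 25 24 23 22 21 22  9  4  5 |  2  2  2  5  4  3  2  1  3  1  2  1  1  1  1  1  1  6 22 25 24 22  7  0  0  2  3  1
210  3  3  2  3  2  2  2  2  2  2  2  2  2  4  6 14 25 24 20 24 25 25 24 24 24 10  4  5 |  3  3  2  3  2  2  1  2  2  1  2  2  1  0  1  1  0  7 19 24 25 25 10  1  2  3 10  5
211  3  2  2  2  2  2  2  2  1  1  2  3  6  9 11 15 24 25 24 20 23 25 25 25 25 11  4  5 |  4  2  1  2  2  2  2  2  2  0  2  2  0  0  1  0  2 11 24 20 24 25 21 12 13  6  9  5
212  3  1  1  2  2  2  1  2  2  4  6  9 11 13 15 14 17 24 25 24 20 24 25 25 25 12  4  5 |  4  2  1  3  2  1  2  2  2  1  1  2  1  1  1  0  1 12 25 24 20 23 25 24 25 10  5  5
213  3  1  2  3  2  2  2  4  6  9 11 13 15 15 14 13 12 18 25 25 24 22 24 25 25 12  5  5 |  3  1  2  3  2  1  2  4  5  2  1  1  1  1  1  0  1 10 25 25 24 22 24 25 25 12  5  5
214  3  2  2
[... 2797 characters left out ...]
10  9 13 13 16 16 14 11 14 11 12 17 17 11 15 16 12  4  2  2  1 | 10 10 10 10 10  9  5  4  4  5  6  7  7  7  5  6  5  4  7  7  4  6  7  5  2  1  1  0
231  8 10  9 10 10 10 10 10 10 10 10 10 11 10  9 11 13 18 24 24 16 17 13  5  2  2  1  1 |  8 10  9 10 10 10  8  5  4  4  4  4  4  4  4  4  6  7 10 10  7  7  5  3  1  1  2  1
232  5  7 10  9 10 10 10 10 10 10 10 10  9  9 12 20 23 22 20 18 11 10  4  1  0  1  1  1 |  5  8 10  8 10 11 10  9  8  5  4  4  4  4  4  8 10  9  8  7  5  4  2  1  1  1  1  0
233  4  4  7 10 10 10 10 10 10 10 10 10 10 11 18 24 25 22 11  7  3  2  1  1  2  1  1  1 |  5  5  8 10 10 10 10 10 10  9  4  5  4  4  7 11 12  9  4  5  2  1  1  1  1  0  2  1
[[292.73492899 224.2044487 ]]
```

>>> play_rows(
  steps=[
    {"delta_rot": [0,0,0],"slide": [0,0,0.06],"jaw": -1},
    {"delta_rot": [0,0,0],"slide": [0,0,0],"jaw": -1},
    {"delta_rot": [0,0,0],"slide": [0,0,0],"jaw": -1},
  ],
)

```text
time: 6.83
tool_pos: [0.4764, -0.1104, 0.1383]
ee_rot: [180.0, -0.0, -173.3]
wrist_force: [-0.4, -0.4, 0.2]
opening: 0.0008
gripper_force: 0.0
```

>>> play_rows(
  steps=[
    {"delta_rot": [0,0,0],"slide": [0,0,0.06],"jaw": -1},
    {"delta_rot": [0,0,0],"slide": [0,0,0],"jaw": -1},
    {"delta_rot": [0,0,0],"slide": [0,0,0],"jaw": -1},
  ],
)

```text
time: 7.08
tool_pos: [0.4764, -0.1104, 0.1368]
ee_rot: [180.0, -0.0, -173.3]
wrist_force: [-0.4, 0.1, 0.2]
opening: 0.0006
gripper_force: 0.0
```

```bash
python3 - <<'E'
from h import *
g=cams.grab_frame('scene');a=g['pixels'].astype(int).sum(2)
for v in range(212,228): print(v,' '.join('%2d'%(x//30) for x in a[v,284:302]))
E
```

```text
212  2  2  2  1  2  1  2  2  1  1  0  1  1 12 25 24 20 23
213  3  2  3  4  6  2  1  2  1  0  1  1  1 10 25 25 24 21
214  3  5  9 14 12  3  2  0  1  1  1  1  1  8 22 25 25 24
215 10 16 16 17 17  5  1  2  0  1  1  0  1  6 15 24 25 25
216 17 18 19 18 16  5  1  1  1  1  1  1  1  6 13 18 24 25
217 18 18 17 16 15  5  2  1  1  1  1  0  2  7 11 12 20 24
218 19 16 15 14 14 10  6  3  1  1  1  1  2  8 10 10 13 16
219 17 15 14 13 16 15  8  3  0  1  1  1  2  8  9  9  9 10
220 14 13 10 10 10 10  5  2  1  1  1  1  2  8 10 14 10 10
221 13 11  7  4  3  2  2  1  1  2  1  0  2  7 12 21 14 11
222 12 11  8  2  1  1  1  1  2  1  1  1  1  4  9 16 12 15
223 10 10  9  3  1  2  1  1  2  1  1  1  0  1  4 11 11 15
224 11 11 11  3  0  1  1  1  1  1  1  1  0  0  3 11 10 10
225 12 12 12  3  1  1  1  0  1  0  1  0  1  1  4 11 11  9
226  9 12 12  7  4  2  3  1  2  2  2  1  3  5  9 12 12 10
227  7 13 12 11  9  7  7  5  5  5  4  6  9 10  9  8 11  7
```

```bash
python3 - <<'E'
from h import *
g=cams.grab_frame('scene')
c=np.array([.4764,-.1104])
for z in(.1118,.125,.138):
  print(z,[proj(g,[c[0]+sx*.0095,c[1]+sy*.015,z])[0].round(1).tolist() for sx,sy in((-1,1),(-1,-1),(1,-1),(1,1))])
print('wing top corners',[proj(g,[.4772+r*np.cos(a)-s*np.sin(a),-.1102+r*np.sin(a)+s*np.cos(a),.136])[0].round(1).tolist() for a in [np.radians(-174.35)] for r,s in((.025,.004),(.025,-.004),(-.017,.006),(-.017,-.006))])
E
```

```text
0.1118 [[287.7, 223.7], [292.9, 227.8], [297.7, 226.3], [292.5, 222.2]]
0.125 [[287.9, 220.3], [293.0, 224.4], [297.9, 222.8], [292.7, 218.8]]
0.138 [[288.0, 216.8], [293.2, 220.9], [298.0, 219.4], [292.8, 215.3]]
wing top corners [[288.0, 221.4], [286.4, 220.4], [298.3, 217.7], [295.9, 216.2]]
```

>>> play_rows(
  steps=[
    {"delta_rot": [0,0,0],"slide": [0,0,0.06],"jaw": -1},
    {"delta_rot": [0,0,0],"slide": [0,0,0],"jaw": -1},
    {"delta_rot": [0,0,0],"slide": [0,0,0],"jaw": -1},
  ],
)

```text
time: 7.43
tool_pos: [0.4764, -0.1104, 0.1353]
ee_rot: [180.0, -0.0, -173.3]
wrist_force: [-0.5, -0.3, 0.0]
opening: 0.0004
gripper_force: 0.0
```

>>> play_rows(
  steps=[
    {"delta_rot": [0,0,0],"slide": [0,0,0.06],"jaw": -1},
    {"delta_rot": [0,0,0],"slide": [0,0,0],"jaw": -1},
    {"delta_rot": [0,0,0],"slide": [0,0,0],"jaw": -1},
  ],
)

```text
time: 7.68
tool_pos: [0.4763, -0.1104, 0.1338]
ee_rot: [180.0, -0.0, -173.3]
wrist_force: [-0.0, -0.4, 0.4]
opening: 0.0005
gripper_force: 0.0
```

>>> play_rows(
  steps=[
    {"delta_rot": [0,0,0],"slide": [0,0,0.06],"jaw": -1},
    {"delta_rot": [0,0,0],"slide": [0,0,0],"jaw": -1},
    {"delta_rot": [0,0,0],"slide": [0,0,0],"jaw": -1},
  ],
)

```text
time: 7.93
tool_pos: [0.4766, -0.1105, 0.1333]
ee_rot: [180.0, 0.0, -173.3]
wrist_force: [-2.7, 0.5, 6.9]
opening: 0.0003
gripper_force: 3.6
```

>>> play_rows(
  steps=[
    {"delta_rot": [0,0,0],"slide": [0,0,0.06],"jaw": -1},
    {"delta_rot": [0,0,0],"slide": [0,0,0],"jaw": -1},
    {"delta_rot": [0,0,0],"slide": [0,0,0],"jaw": -1},
  ],
)

```text
time: 8.18
tool_pos: [0.4767, -0.1105, 0.1331]
ee_rot: [179.9, 0.0, -173.3]
wrist_force: [-6.9, 1.4, 17.7]
opening: 0.0004
gripper_force: 9.2
```

```bash
python3 - <<'E'
from h import *
g=cams.grab_frame('scene');a=g['pixels'].astype(int).sum(2)
for v in range(214,228): print(v,' '.join('%2d'%(x//30) for x in a[v,284:302]))
E
```

```text
214  3  4  9 13 12  3  2  1  0  1  1  1  1  7 21 25 25 24
215 10 15 16 17 17  5  1  1  1  1  1  0  1  5 15 24 25 25
216 17 18 19 18 17  4  1  2  0  1  1  1  0  6 13 18 25 25
217 18 18 17 16 15  4  1  1  1  1  1  1  1  6 11 12 20 24
218 19 16 15 14 14  5  2  1  1  1  0  1  2  7 10 10 13 16
219 17 15 14 13 16 14  5  1  1  1  1  1  1  5  9 10 10 10
220 14 12 10 10 10 10  4  1  1  1  1  1  2  7 10 13 10 10
221 13 11  7  5  2  3  2  1  1  2  1  1  2  7 11 12 13 11
222 12 12  7  2  1  1  1  1  1  1  1  1  2  4  8  9 12 16
223 10 10 10  2  1  1  1  1  1  1  1  1  0  1  4 11 11 14
224 10 11 11  3  1  1  1  1  0  1  1  2  1  0  3 11 10 10
225 12 12 12  4  1  0  0  1  1  1  1  1  0  1  4 12 11  9
226  9 12 12  8  4  2  2  1  2  2  1  1  2  5  9 12 12  9
227  8 13 12 11  9  7  7  4  5  5  4  5 10 10  9  9 11  7
```

```bash
python3 - <<'E'
from h import *
g=cams.grab_frame('scene');c=np.array([.4764,-.1104]);y=np.array([-.117,.993]);x=np.array([.993,.117])
for z in(.191,.2185): print(z,[((proj(g,[*(c+sx*.0375*x+sy*.095*y),z])[0]-[240,180])*6).round(0).tolist() for sx,sy in((-1,-1),(1,-1),(1,1),(-1,1))])
E
```

```text
0.191 [[389.0, 237.0], [496.0, 192.0], [260.0, 57.0], [155.0, 96.0]]
0.2185 [[391.0, 190.0], [499.0, 146.0], [262.0, 13.0], [156.0, 51.0]]
```

>>> play_rows(
  steps=[
    {"delta_rot": [0,0,0],"slide": [0,0,-0.8],"jaw": -0.05},
    {"delta_rot": [0,0,0],"slide": [0,0,0],"jaw": -0.05},
    {"delta_rot": [0,0,0],"slide": [0,0,0],"jaw": -0.05},
    {"delta_rot": [0,0,0],"slide": [0,0,0],"jaw": -0.05},
    {"delta_rot": [0,0,0],"slide": [0,0,0],"jaw": -0.05},
    {"delta_rot": [0,0,0],"slide": [0,0,0],"jaw": -0.05},
  ],
)

```text
time: 8.78
tool_pos: [0.4759, -0.1103, 0.1501]
ee_rot: [180.0, -0.1, -173.3]
wrist_force: [-0.6, -0.8, -0.2]
opening: 0.0326
gripper_force: 0.0
```

The contact shows the reported z reads about 27 mm low, and the body edges in the picture agree. I'll take contact with the wing top (TCP z 0.1334) as the reference and grasp at TCP z of about 0.120.

>>> play_rows(
  steps=[
    {"delta_rot": [0,0,0],"slide": [0.03,0,0.25],"jaw": 0},
    {"delta_rot": [0,0,0],"slide": [0,0,0.25],"jaw": 0},
    {"delta_rot": [0,0,0],"slide": [0,0,0.25],"jaw": 0},
    {"delta_rot": [0,0,0],"slide": [0,0,0.1],"jaw": 0},
    {"delta_rot": [0,0,0],"slide": [0,0,0],"jaw": 0},
    {"delta_rot": [0,0,0],"slide": [0,0,0],"jaw": 0},
  ],
)

```text
time: 9.28
tool_pos: [0.4755, -0.1105, 0.1293]
ee_rot: [180.0, -0.0, -173.3]
wrist_force: [0.3, 0.5, 0.0]
opening: 0.0435
gripper_force: 0.0
```

>>> play_rows(
  steps=[
    {"delta_rot": [0,0,0],"slide": [0,0,0.2],"jaw": 0},
    {"delta_rot": [0,0,0],"slide": [0,0,0.15],"jaw": 0},
    {"delta_rot": [0,0,0],"slide": [0,0,0],"jaw": 0},
    {"delta_rot": [0,0,0],"slide": [0,0,0],"jaw": 0},
  ],
)

```text
time: 9.62
tool_pos: [0.4755, -0.1105, 0.1207]
ee_rot: [180.0, -0.0, -173.3]
wrist_force: [-0.2, -0.6, 0.2]
opening: 0.0435
gripper_force: 0.0
```

>>> play_rows(
  steps=[
    {"delta_rot": [0,0,0],"slide": [-0.07,0,0],"jaw": -1},
    {"delta_rot": [0,0,0],"slide": [0,0,0],"jaw": -1},
    {"delta_rot": [0,0,0],"slide": [0,0,0],"jaw": -1},
    {"delta_rot": [0,0,0],"slide": [0,0,0],"jaw": -1},
    {"delta_rot": [0,0,0],"slide": [0,0,0],"jaw": -1},
    {"delta_rot": [0,0,0],"slide": [0,0,0],"jaw": -1},
    {"delta_rot": [0,0,0],"slide": [0,0,0],"jaw": -1},
    {"delta_rot": [0,0,0],"slide": [0,0,0],"jaw": -1},
  ],
  grip_force=20,
)

```text
time: 10.28
tool_pos: [0.4772, -0.108, 0.121]
ee_rot: [179.8, -0.0, -173.2]
wrist_force: [-0.4, 4.9, 2.4]
opening: 0.0191
gripper_force: 20.0
```

```bash
python3 - <<'E'
from h import *
g=cams.grab_frame('scene');B=cv2.resize(g['pixels'][185:245,262:332],None,fx=10,fy=10,interpolation=cv2.INTER_CUBIC)
save('c3.png',cv2.convertScaleAbs(B,alpha=2.2))
E
```

```text
(no output)
```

View pics/c3.png

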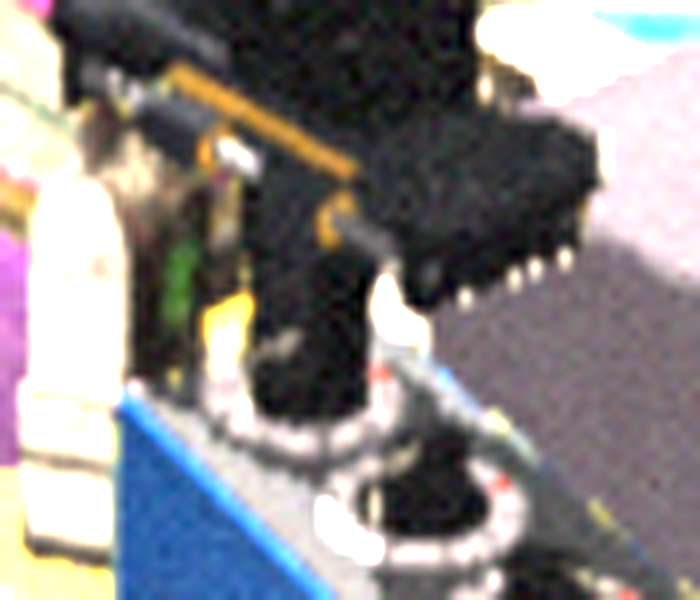

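>>> play_rows(
  steps=[
    {"delta_rot": [0,0,1],"slide": [0,0,0],"jaw": -1},
    {"delta_rot": [0,0,1],"slide": [0,0,0],"jaw": -1},
    {"delta_rot": [0,0,0],"slide": [0,0,0],"jaw": -1},
    {"delta_rot": [0,0,0],"slide": [0,0,0],"jaw": -1},
  ],
)

```text
time: 10.67
tool_pos: [0.4773, -0.1081, 0.121]
ee_rot: [179.8, -0.1, 174.8]
wrist_force: [-1.3, 5.5, 1.7]
opening: 0.0193
gripper_force: 20.0
```

```bash
python3 -c "
from h import *
s=env.state();print(s)"
```

```text
{'time': 10.6667, 'joint_positions': array([ -8.92687901,  16.98566301,  20.21919838, 119.3628229 ,
        -8.41695147,  45.03115959, 101.29728092]), 'joint_vel': array([ 0.24818566, -0.04751714, -0.23540484,  0.15714911, -0.06312307,
        0.0860884 ,  0.30026058]), 'joint_efforts': array([ 2.21573800e+00, -3.26809859e+01,  4.96850699e+00, -1.83607274e+01,
        1.14382971e+00, -6.20218534e-01,  1.78644271e-02]), 'tool_pos': array([ 0.47730845, -0.10808787,  0.12098018]), 'ee_rot': array([ 1.79844001e+02, -6.32421324e-02,  1.74841948e+02]), 'wrist_force': array([-1.33647105,  5.4948388 ,  1.67807097]), 'moment': array([ 1.2361252 ,  0.1670551 , -0.08320256]), 'gripper_force': 20.000162422657013, 'opening': 0.01926525397856336}
```

The moment (−0.083 N m about z) matches dial friction, so the wing is held and turning. I'll continue the twist and relieve the 2.4 mm y offset.

>>> play_rows(
  steps=[
    {"delta_rot": [0,0,0],"slide": [0,0.1,0],"jaw": -1},
    {"delta_rot": [0,0,1],"slide": [0,0,0],"jaw": -1},
    {"delta_rot": [0,0,1],"slide": [0,0,0],"jaw": -1},
    {"delta_rot": [0,0,1],"slide": [0,0,0],"jaw": -1},
    {"delta_rot": [0,0,1],"slide": [0,0,0],"jaw": -1},
    {"delta_rot": [0,0,1],"slide": [0,0,0],"jaw": -1},
    {"delta_rot": [0,0,1],"slide": [0,0,0],"jaw": -1},
    {"delta_rot": [0,0,1],"slide": [0,0,0],"jaw": -1},
    {"delta_rot": [0,0,1],"slide": [0,0,0],"jaw": -1},
    {"delta_rot": [0,0,0],"slide": [0,0,0],"jaw": -1},
    {"delta_rot": [0,0,0],"slide": [0,0,0],"jaw": -1},
  ],
)

```text
time: 11.58
tool_pos: [0.4771, -0.1084, 0.121]
ee_rot: [-179.9, -0.0, 126.9]
wrist_force: [-2.9, -0.6, 2.6]
opening: 0.0188
gripper_force: 20.0
```

>>> play_rows(
  steps=[
    {"delta_rot": [0,0,0.97],"slide": [0,0,0],"jaw": -1},
    {"delta_rot": [0,0,0.97],"slide": [0,0,0],"jaw": -1},
    {"delta_rot": [0,0,0.97],"slide": [0,0,0],"jaw": -1},
    {"delta_rot": [0,0,0.97],"slide": [0,0,0],"jaw": -1},
    {"delta_rot": [0,0,0],"slide": [0,0,0],"jaw": -1},
    {"delta_rot": [0,0,0],"slide": [0,0,0],"jaw": -1},
    {"delta_rot": [0,0,0],"slide": [0,0,0],"jaw": -0.1},
    {"delta_rot": [0,0,0],"slide": [0,0,0],"jaw": -0.1},
    {"delta_rot": [0,0,0],"slide": [0,0,0],"jaw": -0.1},
    {"delta_rot": [0,0,0],"slide": [0,0,0],"jaw": -0.1},
    {"delta_rot": [0,0,0],"slide": [0,0,0],"jaw": -0.1},
  ],
)

```text
time: 12.5
tool_pos: [0.4781, -0.1075, 0.1209]
ee_rot: [180.0, 0.0, 103.5]
wrist_force: [0.1, -0.3, 0.3]
opening: 0.0374
gripper_force: 0.0
```

>>> play_rows(
  steps=[
    {"delta_rot": [0,0,0],"slide": [0,0,-0.7],"jaw": 0},
    {"delta_rot": [0,0,1],"slide": [0,0,-0.7],"jaw": 0},
    {"delta_rot": [0,0,1],"slide": [0,0,-0.7],"jaw": 0},
    {"delta_rot": [0,0,1],"slide": [0,0,0],"jaw": 0},
    {"delta_rot": [0,0,1],"slide": [0,0,0],"jaw": 0},
    {"delta_rot": [0,0,1],"slide": [0,0,0],"jaw": 0},
    {"delta_rot": [0,0,1],"slide": [0,0,0],"jaw": 0},
    {"delta_rot": [0,0,1],"slide": [0,0,0],"jaw": 0},
    {"delta_rot": [0,0,1],"slide": [0,0,0],"jaw": 0},
    {"delta_rot": [0,0,1],"slide": [0,0,0],"jaw": 0},
    {"delta_rot": [0,0,1],"slide": [0,0,0],"jaw": 0},
    {"delta_rot": [0,0,1],"slide": [0,0,0],"jaw": 0},
  ],
)

```text
time: 13.5
tool_pos: [0.4779, -0.1076, 0.1734]
ee_rot: [180.0, -0.0, 37.2]
wrist_force: [0.7, 0.4, -1.0]
opening: 0.0434
gripper_force: 0.0
```

>>> play_rows(
  steps=[
    {"delta_rot": [0,0,1],"slide": [0,0,0],"jaw": 0},
    {"delta_rot": [0,0,1],"slide": [0,0,0],"jaw": 0},
    {"delta_rot": [0,0,0.92],"slide": [0,0,0],"jaw": 0},
    {"delta_rot": [0,0,0],"slide": [0,0,0],"jaw": 0},
    {"delta_rot": [0,0,0],"slide": [0,0,0],"jaw": 0},
  ],
)

```text
time: 13.92
tool_pos: [0.4778, -0.1076, 0.1733]
ee_rot: [180.0, 0.0, 20.1]
wrist_force: [-0.6, -0.5, -0.6]
opening: 0.0434
gripper_force: 0.0
```

>>> play_rows(
  steps=[
    {"delta_rot": [0,0,0],"slide": [-0.42,0.93,0],"jaw": 0},
    {"delta_rot": [0,0,0],"slide": [-0.42,0.93,0],"jaw": 0},
    {"delta_rot": [0,0,0],"slide": [-0.42,0.93,0],"jaw": 0},
    {"delta_rot": [0,0,0],"slide": [0,0,0],"jaw": 0},
    {"delta_rot": [0,0,0],"slide": [0,0,0],"jaw": 0},
    {"delta_rot": [0,0,0],"slide": [0,0,0.45],"jaw": 0},
    {"delta_rot": [0,0,0],"slide": [0,0,0.45],"jaw": 0},
    {"delta_rot": [0,0,0],"slide": [0,0,0.4],"jaw": 0},
    {"delta_rot": [0,0,0],"slide": [0,0,0],"jaw": 0},
    {"delta_rot": [0,0,0],"slide": [0,0,0],"jaw": 0},
  ],
)

```text
time: 14.75
tool_pos: [0.4712, -0.1833, 0.1398]
ee_rot: [-179.9, 0.1, 20.0]
wrist_force: [-0.8, -0.5, -0.1]
opening: 0.0434
gripper_force: 0.0
```

>>> play_rows(
  steps=[
    {"delta_rot": [0,0,0],"slide": [0,0,0.25],"jaw": 0},
    {"delta_rot": [0,0,0],"slide": [0,0,0.25],"jaw": 0},
    {"delta_rot": [0,0,0],"slide": [0,0,0.25],"jaw": 0},
    {"delta_rot": [0,0,0],"slide": [0,0,0],"jaw": 0},
    {"delta_rot": [0,0,0],"slide": [0,0,0],"jaw": -1},
    {"delta_rot": [0,0,0],"slide": [0,0,0],"jaw": -1},
    {"delta_rot": [0,0,0],"slide": [0,0,0],"jaw": -1},
    {"delta_rot": [0,0,0],"slide": [0,0,0],"jaw": -1},
    {"delta_rot": [0,0,0],"slide": [0,0,0],"jaw": -1},
    {"delta_rot": [0,0,0],"slide": [0,0,0],"jaw": -1},
    {"delta_rot": [0,0,0],"slide": [0,0,0],"jaw": -1},
    {"delta_rot": [0,0,0],"slide": [0,0,0],"jaw": -1},
  ],
)

```text
time: 15.75
tool_pos: [0.4717, -0.1835, 0.1223]
ee_rot: [-179.9, -0.0, 19.9]
wrist_force: [-0.9, 3.1, 5.1]
opening: 0.019
gripper_force: 20.0
```

>>> play_rows(
  steps=[
    {"delta_rot": [0,0,-1],"slide": [0,0,0],"jaw": -1},
    {"delta_rot": [0,0,-1],"slide": [0,0,0],"jaw": -1},
    {"delta_rot": [0,0,-1],"slide": [0,0,0],"jaw": -1},
    {"delta_rot": [0,0,-1],"slide": [0,0,0],"jaw": -1},
    {"delta_rot": [0,0,-1],"slide": [0,0,0],"jaw": -1},
    {"delta_rot": [0,0,-1],"slide": [0,0,0],"jaw": -1},
    {"delta_rot": [0,0,-1],"slide": [0,0,0],"jaw": -1},
    {"delta_rot": [0,0,-1],"slide": [0,0,0],"jaw": -1},
    {"delta_rot": [0,0,-1],"slide": [0,0,0],"jaw": -1},
    {"delta_rot": [0,0,-1],"slide": [0,0,0],"jaw": -1},
    {"delta_rot": [0,0,0],"slide": [0,0,0],"jaw": -1},
    {"delta_rot": [0,0,0],"slide": [0,0,0],"jaw": -1},
  ],
)

```text
time: 16.75
tool_pos: [0.471, -0.1829, 0.1223]
ee_rot: [-179.9, -0.1, 79.9]
wrist_force: [-3.8, 4.3, 5.8]
opening: 0.0192
gripper_force: 20.0
```

>>> play_rows(
  steps=[
    {"delta_rot": [0,0,-1],"slide": [0,0,0],"jaw": -1},
    {"delta_rot": [0,0,-1],"slide": [0,0,0],"jaw": -1},
    {"delta_rot": [0,0,-1],"slide": [0,0,0],"jaw": -1},
    {"delta_rot": [0,0,-1],"slide": [0,0,0],"jaw": -1},
    {"delta_rot": [0,0,-1],"slide": [0,0,0],"jaw": -1},
    {"delta_rot": [0,0,-1],"slide": [0,0,0],"jaw": -1},
    {"delta_rot": [0,0,-1],"slide": [0,0,0],"jaw": -1},
    {"delta_rot": [0,0,-1],"slide": [0,0,0],"jaw": -1},
    {"delta_rot": [0,0,-1],"slide": [0,0,0],"jaw": -1},
    {"delta_rot": [0,0,-0.97],"slide": [0,0,0],"jaw": -1},
    {"delta_rot": [0,0,0],"slide": [0,0,0],"jaw": -1},
    {"delta_rot": [0,0,0],"slide": [0,0,0],"jaw": -1},
  ],
)

```text
time: 17.75
tool_pos: [0.4701, -0.1832, 0.1222]
ee_rot: [-180.0, -0.2, 139.7]
wrist_force: [-4.3, 4.3, 9.1]
opening: 0.0192
gripper_force: 20.0
```

>>> play_rows(
  steps=[
    {"delta_rot": [0,0,0],"slide": [0,0,0],"jaw": 0},
    {"delta_rot": [0,0,0],"slide": [0,0,0],"jaw": 0},
    {"delta_rot": [0,0,0],"slide": [0,0,0],"jaw": 0},
    {"delta_rot": [0,0,0],"slide": [0,0,0],"jaw": 0},
    {"delta_rot": [0,0,0],"slide": [0,0,0],"jaw": 0},
    {"delta_rot": [0,0,0],"slide": [0,0,-0.7],"jaw": 0},
    {"delta_rot": [0,0,0],"slide": [0,0,-0.7],"jaw": 0},
    {"delta_rot": [0,0,0],"slide": [0,0,-0.7],"jaw": 0},
    {"delta_rot": [0,0,0],"slide": [0,0,0],"jaw": 0},
  ],
)

```text
time: 18.5
tool_pos: [0.474, -0.1852, 0.1776]
ee_rot: [179.8, 0.3, 139.7]
wrist_force: [-0.4, -0.5, 0.4]
opening: 0.0435
gripper_force: 0.0
```

>>> play_rows(
  steps=[
    {"delta_rot": [0,0,0.977],"slide": [0,0,0],"jaw": 0},
    {"delta_rot": [0,0,0.977],"slide": [0,0,0],"jaw": 0},
    {"delta_rot": [0,0,0.977],"slide": [0,0,0],"jaw": 0},
    {"delta_rot": [0,0,0.977],"slide": [0,0,0],"jaw": 0},
    {"delta_rot": [0,0,0.977],"slide": [0,0,0],"jaw": 0},
    {"delta_rot": [0,0,0.977],"slide": [0,0,0],"jaw": 0},
    {"delta_rot": [0,0,0.977],"slide": [0,0,0],"jaw": 0},
    {"delta_rot": [0,0,0],"slide": [0,0,0],"jaw": 0},
    {"delta_rot": [0,0,0],"slide": [0,0,0],"jaw": 0},
  ],
)

```text
time: 19.25
tool_pos: [0.4716, -0.184, 0.1741]
ee_rot: [-180.0, 0.0, 98.9]
wrist_force: [0.5, -0.4, 0.5]
opening: 0.0437
gripper_force: 0.0
```

>>> play_rows(
  steps=[
    {"delta_rot": [0,0,0],"slide": [-0.99,-0.23,0],"jaw": 0},
    {"delta_rot": [0,0,0],"slide": [-0.99,-0.23,0],"jaw": 0},
    {"delta_rot": [0,0,0],"slide": [-0.99,-0.23,0],"jaw": 0},
    {"delta_rot": [0,0,0],"slide": [0,0,0],"jaw": 0},
    {"delta_rot": [0,0,0],"slide": [0,0,0.45],"jaw": 0},
    {"delta_rot": [0,0,0],"slide": [0,0,0.45],"jaw": 0},
    {"delta_rot": [0,0,0],"slide": [0,0,0.45],"jaw": 0},
    {"delta_rot": [0,0,0],"slide": [0,0,0],"jaw": 0},
    {"delta_rot": [0,0,0],"slide": [0,0,0],"jaw": 0},
  ],
)

```text
time: 20.0
tool_pos: [0.4654, -0.2588, 0.1395]
ee_rot: [-179.9, -0.1, 98.8]
wrist_force: [-0.9, 0.4, 0.1]
opening: 0.0436
gripper_force: 0.0
```

>>> play_rows(
  steps=[
    {"delta_rot": [0,0,0],"slide": [-0.04,0,0.25],"jaw": 0},
    {"delta_rot": [0,0,0],"slide": [0,0,0.25],"jaw": 0},
    {"delta_rot": [0,0,0],"slide": [0,0,0.22],"jaw": 0},
    {"delta_rot": [0,0,0],"slide": [0,0,0],"jaw": 0},
    {"delta_rot": [0,0,0],"slide": [0,0,0],"jaw": -1},
    {"delta_rot": [0,0,0],"slide": [0,0,0],"jaw": -1},
    {"delta_rot": [0,0,0],"slide": [0,0,0],"jaw": -1},
    {"delta_rot": [0,0,0],"slide": [0,0,0],"jaw": -1},
    {"delta_rot": [0,0,0],"slide": [0,0,0],"jaw": -1},
    {"delta_rot": [0,0,0],"slide": [0,0,0],"jaw": -1},
    {"delta_rot": [0,0,0],"slide": [0,0,0],"jaw": -1},
    {"delta_rot": [0,0,0],"slide": [0,0,0],"jaw": -1},
  ],
)

```text
time: 21.0
tool_pos: [0.4652, -0.2613, 0.123]
ee_rot: [-179.9, -0.0, 98.7]
wrist_force: [-4.0, 0.5, 5.3]
opening: 0.0193
gripper_force: 20.0
```

>>> play_rows(
  steps=[
    {"delta_rot": [0,0,0.93],"slide": [0,0,0],"jaw": -1},
    {"delta_rot": [0,0,0.93],"slide": [0,0,0],"jaw": -1},
    {"delta_rot": [0,0,0.93],"slide": [0,0,0],"jaw": -1},
    {"delta_rot": [0,0,0.93],"slide": [0,0,0],"jaw": -1},
    {"delta_rot": [0,0,0.93],"slide": [0,0,0],"jaw": -1},
    {"delta_rot": [0,0,0.93],"slide": [0,0,0],"jaw": -1},
    {"delta_rot": [0,0,0.93],"slide": [0,0,0],"jaw": -1},
    {"delta_rot": [0,0,0.93],"slide": [0,0,0],"jaw": -1},
    {"delta_rot": [0,0,0.93],"slide": [0,0,0],"jaw": -1},
    {"delta_rot": [0,0,0.93],"slide": [0,0,0],"jaw": -1},
    {"delta_rot": [0,0,0.93],"slide": [0,0,0],"jaw": -1},
    {"delta_rot": [0,0,0.93],"slide": [0,0,0],"jaw": -1},
  ],
)

```text
time: 22.0
tool_pos: [0.4635, -0.2605, 0.123]
ee_rot: [-179.7, 0.1, 31.5]
wrist_force: [-9.1, 3.3, 10.9]
opening: 0.0188
gripper_force: 20.0
```

>>> play_rows(
  steps=[
    {"delta_rot": [0,0,0],"slide": [0,0,0],"jaw": -1},
    {"delta_rot": [0,0,0],"slide": [0,0,0],"jaw": -1},
    {"delta_rot": [0,0,0],"slide": [0,0,0],"jaw": -1},
  ],
)

```text
time: 22.25
tool_pos: [0.4635, -0.2605, 0.123]
ee_rot: [-179.7, 0.1, 31.7]
wrist_force: [-9.4, 1.5, 10.6]
opening: 0.0193
gripper_force: 20.0
```

>>> play_rows(
  steps=[
    {"delta_rot": [0,0,0],"slide": [0,0,0],"jaw": 0},
    {"delta_rot": [0,0,0],"slide": [0,0,0],"jaw": 0},
    {"delta_rot": [0,0,0],"slide": [0,0,0],"jaw": 0},
    {"delta_rot": [0,0,0],"slide": [0,0,0],"jaw": 0},
    {"delta_rot": [0,0,0],"slide": [0,0,0],"jaw": 0},
    {"delta_rot": [0,0,0],"slide": [0,0,-0.7],"jaw": 0},
    {"delta_rot": [0,0,0],"slide": [0,0,-0.7],"jaw": 0},
    {"delta_rot": [0,0,0],"slide": [0,0,-0.7],"jaw": -1},
    {"delta_rot": [0,0,0],"slide": [0,0,0],"jaw": -1},
  ],
)

```text
time: 23.0
tool_pos: [0.4682, -0.2626, 0.1783]
ee_rot: [179.7, -0.2, 31.7]
wrist_force: [-0.8, -1.0, 0.8]
opening: 0.0368
gripper_force: 0.0
```

>>> play_rows(
  steps=[
    {"delta_rot": [0,0,0],"slide": [0.615,-0.99,-0.2],"jaw": -1},
    {"delta_rot": [0,0,0],"slide": [0.615,-0.99,-0.2],"jaw": -1},
    {"delta_rot": [0,0,0],"slide": [0.615,-0.99,0],"jaw": -1},
    {"delta_rot": [0,0,0],"slide": [0.615,-0.99,0],"jaw": -1},
    {"delta_rot": [0,0,0],"slide": [0.615,-0.99,0],"jaw": -1},
    {"delta_rot": [0,0,0],"slide": [0.615,-0.99,0],"jaw": -1},
    {"delta_rot": [0,0,0],"slide": [0.615,-0.99,0],"jaw": -1},
    {"delta_rot": [0,0,0],"slide": [0.615,-0.99,0],"jaw": -1},
    {"delta_rot": [0,0,0],"slide": [0.615,-0.99,0],"jaw": -1},
    {"delta_rot": [0,0,0],"slide": [0.615,-0.99,0],"jaw": -1},
    {"delta_rot": [0,0,0],"slide": [0.615,-0.99,0],"jaw": -1},
    {"delta_rot": [0,0,0],"slide": [0.615,-0.99,0],"jaw": -1},
  ],
)

```text
time: 24.0
tool_pos: [0.4664, 0.0902, 0.185]
ee_rot: [-180.0, -0.0, 31.8]
wrist_force: [0.9, 0.3, -0.9]
opening: 0.0003
gripper_force: 0.0
```

```bash
python3 - <<'E'
from h import *
f=cams.grab_frame('top');a=f['pixels'][190:255,305:415]
save('t4.png',cv2.resize(a,None,fx=7,fy=7,interpolation=cv2.INTER_CUBIC))
E
```

```text
(no output)
```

View pics/t4.png

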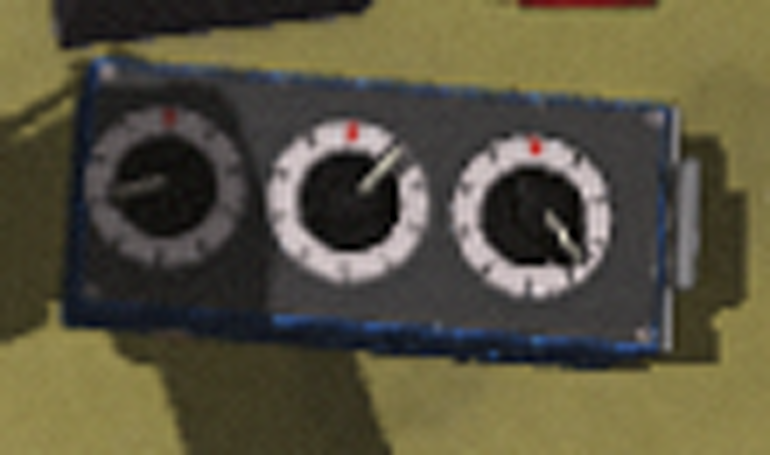

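```bash
sed -i 's/^    L=.*/    L=np.array([[165,182,113,192],[362,190,402,148],[548,215,582,262]]).reshape(-1,2)/; s/P=safe(f);o,x,y=frame(P)/P=np.array([[.47720204,-.11003838],[.47151466,-.18594446],[.46565494,-.26189202]]);o,x,y=frame(P)/' meas.py; python3 meas.py
```

```text
centres [[ 0.47720204 -0.11003838]
 [ 0.47151466 -0.18594446]
 [ 0.46565494 -0.26189202]] [0.07611885 0.07617328] o [ 0.47062317 -0.19692662] yaw -4.348458993605024
1 254.53268369762003 0.02149005596382375
1 252.1754784789967 0.02358525834951112
2 39.647904859825516 0.023962784967486446
2 40.98744020394816 0.02648348803469786
3 140.89603099535992 0.0232512364839047
3 141.2490704677692 0.026623490251620505
```

All three dials are within about 4° of the code. Next I'll go to the gap between the right dial and the lug.

>>> play_rows(
  steps=[
    {"delta_rot": [0,0,0],"slide": [-0.62,0.98,0],"jaw": -1},
    {"delta_rot": [0,0,0],"slide": [-0.62,0.98,0],"jaw": -1},
    {"delta_rot": [0,0,0],"slide": [-0.62,0.98,0],"jaw": -1},
    {"delta_rot": [0,0,0],"slide": [-0.62,0.98,0],"jaw": -1},
    {"delta_rot": [0,0,0],"slide": [-0.62,0.98,0],"jaw": -1},
    {"delta_rot": [0,0,0],"slide": [-0.62,0.98,0],"jaw": -1},
    {"delta_rot": [0,0,0],"slide": [-0.62,0.98,0],"jaw": -1},
    {"delta_rot": [0,0,0],"slide": [-0.62,0.98,0],"jaw": -1},
    {"delta_rot": [0,0,0],"slide": [-0.62,0.98,0],"jaw": -1},
    {"delta_rot": [0,0,0],"slide": [-0.62,0.98,0],"jaw": -1},
    {"delta_rot": [0,0,0],"slide": [-0.62,0.98,0],"jaw": -1},
    {"delta_rot": [0,0,0],"slide": [-0.62,0.98,0],"jaw": -1},
  ],
)

```text
time: 25.1
tool_pos: [0.4626, -0.2612, 0.1849]
ee_rot: [-180.0, 0.0, 31.7]
wrist_force: [0.2, -0.2, -0.3]
opening: 0.0003
gripper_force: 0.0
```

>>> play_rows(
  steps=[
    {"delta_rot": [0,0,-1],"slide": [0,0,0],"jaw": -1},
    {"delta_rot": [0,0,-1],"slide": [0,0,0],"jaw": -1},
    {"delta_rot": [0,0,-1],"slide": [0,0,0],"jaw": -1},
    {"delta_rot": [0,0,-1],"slide": [0,0,0],"jaw": -1},
    {"delta_rot": [0,0,-1],"slide": [0,0,0],"jaw": -1},
    {"delta_rot": [0,0,-1],"slide": [0,0,0],"jaw": -1},
    {"delta_rot": [0,0,-1],"slide": [0,0,0],"jaw": -1},
    {"delta_rot": [0,0,-1],"slide": [0,0,0],"jaw": -1},
    {"delta_rot": [0,0,-0.98],"slide": [0,0,0],"jaw": -1},
    {"delta_rot": [0,0,0],"slide": [0,0,0],"jaw": -1},
    {"delta_rot": [0,0,0],"slide": [0,0,0],"jaw": -1},
  ],
)

```text
time: 26.02
tool_pos: [0.4628, -0.2598, 0.1851]
ee_rot: [-180.0, -0.0, 85.4]
wrist_force: [0.5, -0.6, 0.4]
opening: 0.0005
gripper_force: 0.0
```

>>> play_rows(
  steps=[
    {"delta_rot": [0,0,0],"slide": [-0.84,0.06,0],"jaw": -1},
    {"delta_rot": [0,0,0],"slide": [-0.84,0.06,0],"jaw": -1},
    {"delta_rot": [0,0,0],"slide": [0,0,0],"jaw": -1},
    {"delta_rot": [0,0,0],"slide": [0,0,0.6],"jaw": -1},
    {"delta_rot": [0,0,0],"slide": [0,0,0.6],"jaw": -1},
    {"delta_rot": [0,0,0],"slide": [0,0,0.5],"jaw": -1},
    {"delta_rot": [0,0,0],"slide": [0,0,0],"jaw": -1},
    {"delta_rot": [0,0,0],"slide": [0,0,0],"jaw": -1},
    {"delta_rot": [0,0,0],"slide": [0,0,0],"jaw": -1},
  ],
)

```text
time: 26.77
tool_pos: [0.4633, -0.3016, 0.1433]
ee_rot: [180.0, 0.0, 85.6]
wrist_force: [-1.4, 0.1, -0.1]
opening: 0.0006
gripper_force: 0.0
```

>>> play_rows(
  steps=[
    {"delta_rot": [0,0,0],"slide": [0,0,0.34],"jaw": -1},
    {"delta_rot": [0,0,0],"slide": [0,0,0.34],"jaw": -1},
    {"delta_rot": [0,0,0],"slide": [0,0,0.33],"jaw": -1},
    {"delta_rot": [0,0,0],"slide": [0,0,0],"jaw": -1},
    {"delta_rot": [0,0,0],"slide": [0,0,0],"jaw": -1},
  ],
)

```text
time: 27.18
tool_pos: [0.4626, -0.3012, 0.1169]
ee_rot: [-179.9, -0.0, 85.6]
wrist_force: [-0.4, 0.5, 0.1]
opening: 0.0008
gripper_force: 0.0
```

>>> play_rows(
  steps=[
    {"delta_rot": [0,0,0],"slide": [-0.3,0,0],"jaw": -1},
    {"delta_rot": [0,0,0],"slide": [-0.3,0,0],"jaw": -1},
    {"delta_rot": [0,0,0],"slide": [-0.3,0,0],"jaw": -1},
    {"delta_rot": [0,0,0],"slide": [-0.2,0,0],"jaw": -1},
    {"delta_rot": [0,0,0],"slide": [0,0,0],"jaw": -1},
  ],
)

```text
time: 27.6
tool_pos: [0.4606, -0.3312, 0.118]
ee_rot: [180.0, 0.1, 85.5]
wrist_force: [-0.7, 0.3, 0.4]
opening: 0.0005
gripper_force: 0.0
```

>>> play_rows(
  steps=[
    {"delta_rot": [0,0,0],"slide": [-0.3,0,0],"jaw": -1},
    {"delta_rot": [0,0,0],"slide": [-0.3,0,0],"jaw": -1},
    {"delta_rot": [0,0,0],"slide": [-0.3,0,0],"jaw": -1},
    {"delta_rot": [0,0,0],"slide": [-0.3,0,0],"jaw": -1},
    {"delta_rot": [0,0,0],"slide": [-0.3,0,0],"jaw": -1},
  ],
)

```text
time: 28.02
tool_pos: [0.4586, -0.3597, 0.1175]
ee_rot: [-179.8, -0.9, 85.7]
wrist_force: [-1.3, 30.2, 21.7]
opening: 0.0001
gripper_force: 15.1
```

>>> play_rows(
  steps=[
    {"delta_rot": [0,0,0],"slide": [-0.12,0,0],"jaw": -1},
    {"delta_rot": [0,0,0],"slide": [-0.12,0,0],"jaw": -1},
    {"delta_rot": [0,0,0],"slide": [0,0,0],"jaw": -1},
  ],
)

```text
time: 28.27
tool_pos: [0.4587, -0.3596, 0.1174]
ee_rot: [-179.7, -1.5, 85.9]
wrist_force: [-2.8, 29.4, 22.0]
opening: 0.0003
gripper_force: 14.8
```

The arm stopped at y −0.3597, against about −0.361 expected for the drawer at its stop. I'll back off, lift and check.

>>> play_rows(
  steps=[
    {"delta_rot": [0,0,0],"slide": [0.4,0,0],"jaw": -1},
    {"delta_rot": [0,0,0],"slide": [0.4,0,0],"jaw": -1},
    {"delta_rot": [0,0,0],"slide": [0,0,0],"jaw": -1},
    {"delta_rot": [0,0,0],"slide": [0,0,-0.7],"jaw": -1},
    {"delta_rot": [0,0,0],"slide": [0,0,-0.7],"jaw": -1},
    {"delta_rot": [0,0,0],"slide": [0,0,-0.8],"jaw": -1},
    {"delta_rot": [0,0,0],"slide": [0.8,0,-0.8],"jaw": -1},
    {"delta_rot": [0,0,0],"slide": [0.98,0,0],"jaw": -1},
    {"delta_rot": [0,0,0],"slide": [0.98,0,0],"jaw": -1},
    {"delta_rot": [0,0,0],"slide": [0.98,0,0],"jaw": -1},
    {"delta_rot": [0,0,0],"slide": [0.98,0,0],"jaw": -1},
    {"delta_rot": [0,0,0],"slide": [0.98,0,0],"jaw": -1},
  ],
)

```text
time: 29.27
tool_pos: [0.4702, -0.2112, 0.193]
ee_rot: [179.9, 0.1, 85.5]
wrist_force: [0.2, 0.5, 0.1]
opening: 0.0006
gripper_force: 0.0
```

>>> play_rows(
  steps=[
    {"delta_rot": [0,0,0],"slide": [0.98,0,0],"jaw": -1},
    {"delta_rot": [0,0,0],"slide": [0.98,0,0],"jaw": -1},
    {"delta_rot": [0,0,0],"slide": [0.98,0,0],"jaw": -1},
    {"delta_rot": [0,0,0],"slide": [0.98,0,0],"jaw": -1},
    {"delta_rot": [0,0,0],"slide": [0.98,0,0],"jaw": -1},
    {"delta_rot": [0,0,0],"slide": [0.98,0,0],"jaw": -1},
    {"delta_rot": [0,0,0],"slide": [0.98,0,0],"jaw": -1},
    {"delta_rot": [0,0,0],"slide": [0.98,0,0],"jaw": -1},
    {"delta_rot": [0,0,0],"slide": [0.98,0,0],"jaw": -1},
    {"delta_rot": [0,0,0],"slide": [0.98,0,0],"jaw": -1},
    {"delta_rot": [0,0,0],"slide": [0,0,0],"jaw": -1},
    {"delta_rot": [0,0,0],"slide": [0,0,0],"jaw": -1},
  ],
)

```text
time: 30.27
tool_pos: [0.4897, 0.034, 0.1927]
ee_rot: [179.9, 0.1, 85.7]
wrist_force: [0.6, -0.4, -0.2]
opening: 0.0004
gripper_force: 0.0
```

```bash
python3 - <<'E'
from h import *
f=cams.grab_frame('top');a=f['pixels'][190:255,305:415]
save('t5.png',cv2.resize(a,None,fx=7,fy=7,interpolation=cv2.INTER_CUBIC))
E
```

```text
(no output)
```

View pics/t5.png

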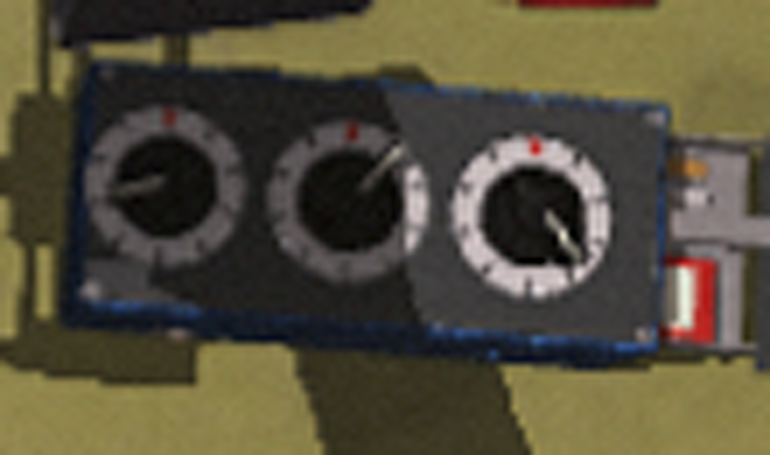

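The dials are unchanged and the drawer is well out. I'll make one numeric check of the lug, then hand in.

```bash
python3 - <<'E'
from h import *
f=cams.grab_frame('top');b=cv2.imread('pics/top0.png')[:,:,::-1].astype(int);a=f['pixels'].astype(int)
print(b[220,398:408].sum(1),a[222,412:432].sum(1))
o=np.array([.47062,-.19693]);y=np.array([.0758,.9971])
for s in(-.121,-.13,-.176,-.185): print(s,proj(f,[*(o+y*s),.132]).round(1))
if a[221:224,419:426].sum(2).max()>250: print('sign');print(env.sign_off())
E
```

```text
[181 170 179 184 324 344 247 121 133 134] [398 397 399 411 321 168 189 170 184 315 369 263 212 237 225 453 567 584
 579 583]
-0.121 [[401.4 221. ]]
-0.13 [[404.6 221.2]]
-0.176 [[420.5 222.5]]
-0.185 [[423.7 222.7]]
sign
the job is handed in; nothing more can be done
None
```

The dials read 7-1-4, each within about 5° of its tick in the pictures, the drawer is out to about its 55 mm stop, and the job was handed in; no verdict came back.

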